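Tighten the hand chuck, draw it from its block and hold it up for checking

ROBOT

A 7-joint arm with a two-finger parallel gripper is mounted at the origin on the work surface. World frame = base frame: x ahead of the robot, y to its left, z up, the work surface at z = 0. Lengths are in m, angles in rad, forces in N, time in s.
With the tool pointing down it reaches from about 0.425 to 0.95 m from the base axis. Payload 4.7 kg.
Tool frame: the origin (TCP) lies midway between the tips of the shut fingers; the grasp point (between the pads) lies ctrl.grasp_offset behind it (ctrl.grasp_offset is the distance from the TCP to the grasp point, in m); z points along the fingers, y is the line along which they close (so a half turn about z gives the same grasp; the last joint's range is limited). The gripper opens to 85 mm and grips with 20 to 120 N. Pads are 22 mm wide; open, the fingers measure 114 mm over their backs; the gripper's body (76 mm by 85 mm) begins 54 mm behind the grasp point. The pads swing forward as they close: fully open they stand 13 mm farther back than shut.
Start: joints at [1.274, 0.469, -0.049, 1.532, 0.024, 1.141, -0.082], TCP at [0.179, -0.651, 0.231] pointing down, gripper open.
Joint ranges: [-2.59, 2.59], [-0.33, 1.99], [-1.39, 1.29], [0.1, 2.45], [-1.04, 4.18], [0.21, 1.99], [-2.66, 2.66]. Speed limits (rad/s): [2.57, 2.57, 3.14, 3.14, 3.14, 3.14, 3.14].

INTERFACE

Orientations are given as a unit quaternion [w, x, y, z].
In Python, from workcell import get_state, imaging, order, ctrl gives the robot as it stands.
- The arm moves only by the shell command python3 -m pendant 'ROWS' [OPENING]. ROWS is JSON, a list of rows, each a list of 2 entries, a list of its own where there are three numbers: the shift along the world's x, y, z in m, then the turn, a rotation vector about the world's x, y, z in rad. A call has exactly 10 rows; each row is the pose to reach, as a shift and turn from the pose commanded when the call began; what a row does not reach only later rows make up. A row lasts 1/10 s, in which the tool goes at most 50 mm and 8.59 degrees, less where a joint would pass 70% of its speed; a pose out of reach is approached as far as the arm can. A call with a gripper value outside its range is refused whole. OPENING is the opening, from 0 (shut) to 1 (fully open), set as the call begins (- or left out, the last holds). The fingers move at their own pace and stop on an object; the grip force is fixed at half the most. Time passes only in rows, so rows that repeat a pose let the fingers close, or fill a call up. It gives the time, the measured TCP pose, the force, the opening and the grip force at its end, in the units of the state.
- get_state(): the state, without advancing time (a new reading comes with each control period).
- imaging.get_image(name): name is "scene" or "top" or "wrist"; returns a dict with "image" (384x512x3 uint8, red, green, blue), "fx", "fy", "cx", "cy" (pixels), "origin" and "attitude" of the camera in the world; the wrist camera has in their place "T_tool_cam" (4x4, takes a point from camera to tool coordinates, whose origin is the TCP and whose axes are the flange's). Camera axes: x right, y down, z forward; pixel columns grow to the right and rows downward; lengths in m; the calibration is good to about 2 mm. A picture is of the moment at which its call begins: read the wrist's pose just before it. There is no depth.
- order.sign_off(): hands the job in; it is judged then, once.
The state is a dict: "time_s": time; "joint_positions": joint angles; "joint_velocities": joint speeds; "effort": joint torques, N m; "eef_pos": TCP position; "eef_rot": TCP orientation; "wrist_force": force on the tool from outside, world axes, zero at the start; "wrist_torque": the same for the moment, N m; "grip_width": finger opening in m; "grasp_force": force on a finger pad.
Only numpy, scipy, OpenCV 4.12 (cv2) and the standard library are available. Lean on these libraries where they do the work, as an engineer would, in place of code of your own. Each camera call takes 0.05 s, during which the arm holds its last target. There are 200 camera calls.

TASK

The countersink bit stands loose in the yellow hand chuck: turn the chuck's dark knurled sleeve clockwise, seen from above, as far as it goes so that the jaws close on the bit, while the chuck still stands in its wooden block. Then draw the chuck straight up out of the block, tip it about 50 degrees from upright (to any side) and finish while holding it still in the air like that, at least 15 cm above the bench, with the bit still in the chuck. Leave the plaque with the red badge and the glue bottle where they are.

Things in the scene. Friction and masses are not known exactly. Their poses are not given: they have to be found in the camera images.
- holder: Dark walnut block fixed to the bench, 110 x 80 mm, 55 mm high; origin at the centre of its underside, z up. A square socket, 32 mm wide and 45 mm deep, with sides parallel to the block's, is sunk in its top 12 mm towards -x of the centre (see socket_mouth). Two short spare bits stand fixed at its +x end, up to 67 mm above the bench.
- socket_mouth (a point): Centre of the square socket's mouth, on the block's top face, 55 mm above the bench.
- pinchuck: The hand chuck, loose, about 0.24 kg: yellow square handle 30 x 30 mm, 80 mm long, short steel neck, round sleeve on top, 116 mm in all. Origin at the centre of the handle's foot, z towards the bit, x and y square to the faces. At the start it stands in the socket (1 mm play each side, which keeps it from turning), foot 10 mm above the bench; the handle shows from 55 to 90 mm above the bench.
- foot (a point): Centre of the foot (lower end face) of the chuck's handle, axes as pinchuck; it must end at least 150 mm above the bench.
- sleeve_mid (a point): Point on the chuck's axis at mid-height of the turning sleeve: a dark steel knurled ring, 36 mm across, 28 mm high, from 88 to 116 mm above the handle's foot (98 to 126 mm above the bench at the start). It turns with the sleeve.
- sleeve (a joint): Turn of the sleeve relative to the handle, rad: grows clockwise seen from above (from the bit's end). 0 = jaws open; they meet the bit's shank at about 0.73 and the sleeve stops at 1.0. Starts between 0 and 0.25. Tight from 0.85. It is stiff (about 0.1 N m) and stays where it is left. Gripped and lifted by the sleeve, the chuck comes along.
- seat (a point): Floor of the chuck's bore on its axis, 90 mm above the handle's foot, on which the bit stands.
- bit: Loose countersink bit, 20 g: steel shank 6 mm across, brass cone head 12 mm across on top, 56 mm long. Origin at the shank's lower end, z along it to the head. It stands in the chuck's bore and shows 30 mm above the sleeve (to 156 mm above the bench at the start). It may lean a few degrees until the jaws close and straighten it.
- plaque: Hexagonal pale wooden plaque with a red badge, 170 mm over the corners, 22 mm thick (27 mm with the badge), loose; origin at the centre of its underside. It, the holder and a green bin of offcuts (150 x 150 x 60 mm) stand in three places side by side ahead of the robot, in any order.
- glue: Yellow glue bottle with a red cap, 60 mm across, about 150 mm high, loose, standing beyond those three; origin at the centre of its underside.
Mind the look-alikes: they are no part of the job. Leave any blue look-alike of the glue alone. Leave any turquoise look-alike of the pinchuck alone.

How it is judged:
On the way, in this order (a step that is already met when the one before it is completed fails the run):
1. the sleeve is turned tight while the chuck stands in the block (value of joint sleeve above 0.85 rad and distance between foot and socket_mouth below 0.055 m and angle between pinchuck's own z axis and vertical below 0.15 rad), for 0.2 s.
2. the chuck is drawn up out of the socket, the bit still in it (z of foot in the frame of socket_mouth above 0.005 m and distance between bit and seat below 0.008 m and angle between the z axis of bit and the z axis of pinchuck, either way round below 0.12 rad), for 0.1 s.
At the end, for the whole second after the job is handed in: The sleeve is tight (above 0.85 rad), the bit sits in the bore (foot within 8 mm of its seat, within 7 degrees of the chuck's axis), the fingers hold the chuck at rest, touching neither block nor bottle, its foot more than 130 mm above the bench and its axis 37 to 63 degrees from upright (value of joint sleeve above 0.85 rad and height (world z) of foot above 0.13 m and angle between pinchuck's own z axis and vertical between 0.65 and 1.1 rad and distance between bit and seat below 0.008 m and angle between the z axis of bit and the z axis of pinchuck, either way round below 0.12 rad and contact force between the fingers and pinchuck above 1 N and contact force between pinchuck and holder below 0.05 N and contact force between pinchuck and glue below 0.05 N and linear speed of pinchuck below 0.03 m/s and angular speed of pinchuck below 0.2 rad/s); the arm keeps its last pose, push and grip.
It fails at once if the red-badged plaque is moved more than 30 mm (distance of plaque from where it was at the start of the episode above 0.03 m).
It fails at once if the glue bottle is moved more than 30 mm (distance of glue from where it was at the start of the episode above 0.03 m).
It fails at once if the bit comes out of the chuck (distance between bit and seat above 0.03 m).
It also fails if it takes over 53 s, if anything falls off the work surface, if the arm or the gripper's body presses on something with over 40 N, if the wrist force passes 120 N, or if a joint passes its speed limit or range.

## Working session

There is one attempt and no reset: what is moved stays moved. The work goes in short steps, Python scripts to look and compute and a shell command to move; the robot and the scene stay as the last step left them, time stands still between calls to the robot, and variables do not carry over. Pictures are saved under pics/ and viewed, at most 10 in all, crops included, and the job is handed in when it is done.

```bash
mkdir -p pics; ls; cat > h.py <<'E'
from workcell import get_state, imaging, order, ctrl
import numpy as np, cv2
from scipy.spatial.transform import Rotation as R
E
python3 - <<'E'
from h import *
s=get_state(); print(s['time_s'],s['eef_pos'],s['eef_rot'],s['grip_width'],ctrl.grasp_offset)
ims=[]
for n in("scene","top"):
    d=imaging.get_image(n); np.savez(f"pics/{n}.npz",**d); print(n,d['fx'],d['fy'],d['cx'],d['cy'],d['origin'],d['attitude'])
    cv2.imwrite(f"pics/{n}0.png",d['image'][:,:,::-1])
E
```

```text
pics
0.0 [ 0.17843057 -0.65037006  0.23022815] [-1.00381995e-03  9.91046863e-01  1.33510597e-01 -1.70214362e-04] 0.08546951305592901 0.0187
scene 484.84153416728856 484.84153416728856 257.7174578925042 196.2236893379771 [ 1.32551113 -0.74580686  0.78603586] [-0.43426234  0.80799632  0.35463558 -0.18108498]
top 347.6964478467034 347.6964478467034 257.8701500140084 187.90579899830152 [ 0.54637643 -0.03662108  0.85860644] [ 0.00581495 -0.70424096  0.70953113 -0.02400924]
```

View pics/scene0.png

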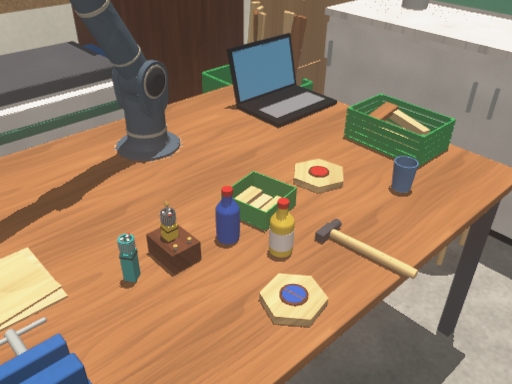

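View pics/top0.png

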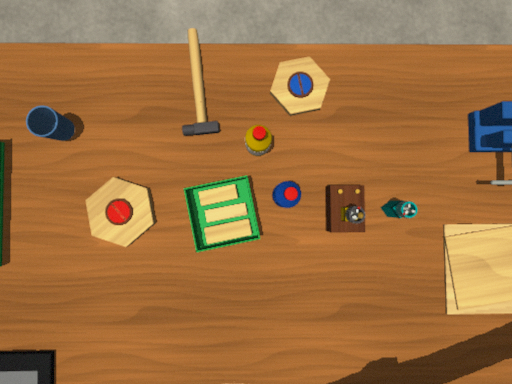

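The chuck candidates are the yellow one standing in the walnut block (scene (169,225), top (353,213)) and the turquoise one loose beside it (scene (129,257), top (403,209)). I choose the yellow one in the block. The red-badged plaque is at top (119,211), the yellow glue at top (259,139), and the blue bottle at top (287,194).

```bash
python3 - <<'E'
from h import *
a=np.load("pics/scene.npz")['image'][190:290,100:220,::-1]; b=np.load("pics/top.npz")['image'][170:245,310:430,::-1]
a=cv2.resize(a,None,fx=5,fy=5,interpolation=2); b=cv2.resize(b,None,fx=5,fy=5,interpolation=2)
cv2.imwrite("pics/cs.png",a); cv2.imwrite("pics/ct.png",b)
E
```

```text
(no output)
```

View pics/cs.png

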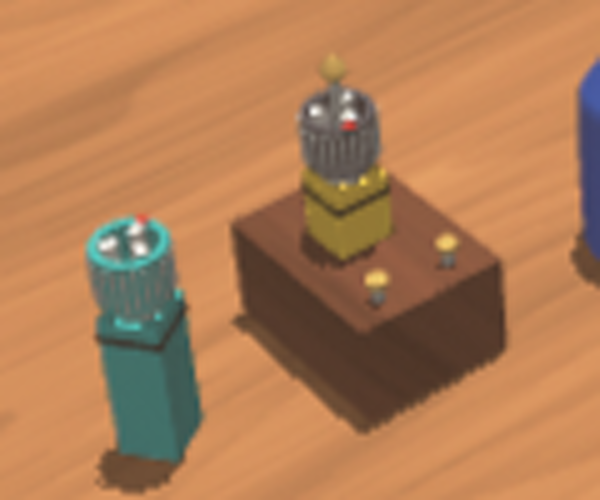

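View pics/ct.png

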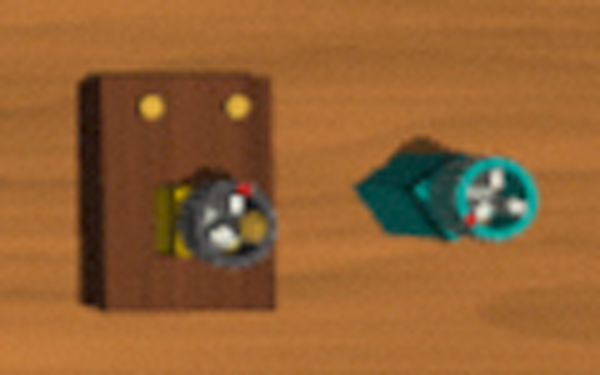

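The crops confirm the choice: the yellow chuck stands in the block with the bit in it, and the turquoise one stands about 11 cm away with no bit. The sleeve's top centre is at scene crop (340,110) and top crop (233,222). The bit head is at scene crop (333,62) and top crop (254,226).

```bash
cat >> h.py <<'E'
def ray(d,p):
    q=np.asarray(d['attitude']); r=R.from_quat(q,scalar_first=True).as_matrix()
    v=r@[(p[0]-d['cx'])/d['fx'],(p[1]-d['cy'])/d['fy'],1]; return np.asarray(d['origin']),v/np.linalg.norm(v)
def tri(rs):
    A=sum(np.eye(3)-np.outer(v,v) for o,v in rs); b=sum((np.eye(3)-np.outer(v,v))@o for o,v in rs)
    x=np.linalg.solve(A,b); return x,[np.linalg.norm(np.cross(x-o,v)) for o,v in rs]
def pl(r,z): o,v=r; return o+v*(z-o[2])/v[2]
E
python3 - <<'E'
from h import *
S=np.load("pics/scene.npz");T=np.load("pics/top.npz")
cs=lambda u,v:ray(S,((u+.5)/5-.5+100,(v+.5)/5-.5+190)); ct=lambda u,v:ray(T,((u+.5)/5-.5+310,(v+.5)/5-.5+170))
print("sleeve top",tri([cs(340,110),ct(233,222)])); print("bit head",tri([cs(333,62),ct(254,226)]))
print("spares",tri([cs(377,278),ct(238,106)]),tri([cs(447,242),ct(151,106)]))
print("corner -y+x",tri([cs(363,333),ct(272,75)]))
for p in[(103,73),(272,75),(275,308),(103,308)]: print(pl(ct(*p),.055))
for p in[(155,184),(155,256)]: print('handle',pl(ct(*p),.055))
print('turq',pl(ct(497,199),.116))
for p in [(287,194),(290,192)]: print('blue',pl(ray(T,p),.13))
E
```

```text
sleeve top (array([ 0.51988411, -0.26474147,  0.12408261]), [np.float64(0.0007952930057602619), np.float64(0.000795293005760128)])
bit head (array([ 0.51907687, -0.2651149 ,  0.15094337]), [np.float64(0.0008701631846289041), np.float64(0.0008701631846289221)])
spares (array([ 0.57117411, -0.28577314,  0.06636216]), [np.float64(0.000518763603119749), np.float64(0.0005187636031197444)]) (array([ 0.57129975, -0.24579714,  0.06613347]), [np.float64(0.000774707316321528), np.float64(0.0007747073163213593)])
corner -y+x (array([ 0.58616023, -0.30557547,  0.05427207]), [np.float64(0.00015736698421253388), np.float64(0.0001573669842126377)])
[ 0.58768765 -0.22591197  0.055     ]
[ 0.58622422 -0.3052057   0.055     ]
[ 0.47797268 -0.30433212  0.055     ]
[ 0.4787845  -0.22407479  0.055     ]
handle [ 0.53589087 -0.24933663  0.055     ]
handle [ 0.50254784 -0.24873147  0.055     ]
turq [ 0.52899346 -0.38153984  0.116     ]
blue [ 0.56382495 -0.11661921  0.13      ]
blue [ 0.56798264 -0.12298935  0.13      ]
```

The measurements agree: the chuck axis is at (0.520, -0.265), the sleeve top is at about z 0.124, and the block is square to the world axes. I'll move to above the chuck, yawed so that after the clockwise turn the fingers close radially.

```bash
python3 -m pendant '[[[0.03,0.034,0],[0,0,0.14]],[[0.06,0.068,0],[0,0,0.28]],[[0.09,0.102,0],[0,0,0.42]],[[0.12,0.136,0],[0,0,0.56]],[[0.15,0.17,0],[0,0,0.7]],[[0.18,0.204,0],[0,0,0.84]],[[0.21,0.238,0],[0,0,0.98]],[[0.24,0.272,0],[0,0,1.12]],[[0.27,0.306,0],[0,0,1.26]],[[0.3,0.34,0],[0,0,1.4]]]' 1 && python3 -m pendant '[[[0.015,0.015,0],[0,0,0.14]],[[0.03,0.03,0],[0,0,0.28]],[[0.041,0.045,0],[0,0,0.42]],[[0.041,0.045,0],[0,0,0.56]],[[0.041,0.045,0],[0,0,0.58]],[[0.041,0.045,0],[0,0,0.58]],[[0.041,0.045,0],[0,0,0.58]],[[0.041,0.045,0],[0,0,0.58]],[[0.041,0.045,0],[0,0,0.58]],[[0.041,0.045,0],[0,0,0.58]]]'
cat >> h.py <<'E'
def wrist():
    s=get_state(); d=dict(imaging.get_image("wrist")); Tw=np.eye(4); Tw[:3,:3]=R.from_quat(s['eef_rot'],scalar_first=True).as_matrix(); Tw[:3,3]=s['eef_pos']
    M=Tw@np.asarray(d['T_tool_cam']); d['origin']=M[:3,3]; d['attitude']=R.from_matrix(M[:3,:3]).as_quat(scalar_first=True); return d
E
python3 - <<'E'
from h import *
d=wrist(); np.savez("pics/w1.npz",**d); cv2.imwrite("pics/w1.png",d['image'][:,:,::-1])
s=get_state(); print(np.round(s['joint_positions'],3),s['eef_pos'],R.from_quat(s['eef_rot'],scalar_first=True).as_matrix().round(3)); print(d['origin'],d['T_tool_cam'])
E
```

```text
time_s: 1.1
eef_pos: [0.4793, -0.3094, 0.2311]
eef_rot: [-0.0, 0.67, 0.742, -0.0]
wrist_force: [0.8, 0.3, -1.3]
grip_width: 0.0855
grasp_force: 0.0
time_s: 2.1
eef_pos: [0.5196, -0.2661, 0.2314]
eef_rot: [0.0, 0.432, 0.902, -0.0]
wrist_force: [0.6, 0.8, -0.6]
grip_width: 0.0855
grasp_force: 0.0
[ 0.874  0.387 -0.619  1.73   0.247  1.104  0.855] [ 0.51963658 -0.26603507  0.23141223] [[-0.626  0.78   0.   ]
 [ 0.78   0.626 -0.   ]
 [-0.     0.    -1.   ]]
[ 0.4778528  -0.21273564  0.37365597] [[ 3.38650056e-04 -9.63765877e-01 -2.66749357e-01  6.77076371e-02]
 [ 9.99999867e-01  2.22681043e-04  4.64996886e-04  8.47064817e-04]
 [-3.88748107e-04 -2.66749479e-01  9.63765824e-01 -1.42263060e-01]
 [ 0.00000000e+00  0.00000000e+00  0.00000000e+00  1.00000000e+00]]
```

View pics/w1.png

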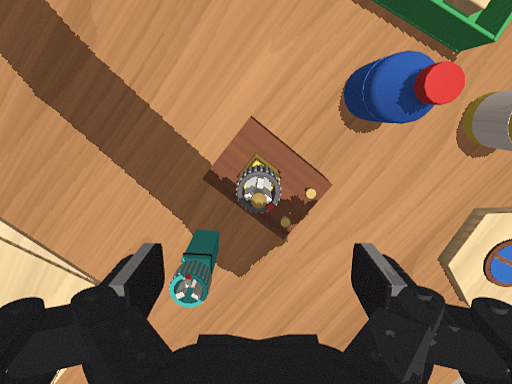

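The wrist view shows the yellow chuck's sleeve at about (259,191) and the bit head at (258,201), midway between the fingers. The turquoise chuck is at (190,288), outside the finger swath.

```bash
python3 - <<'E'
from h import *
d=np.load("pics/w1.npz");T=np.load("pics/top.npz");S=np.load("pics/scene.npz")
r=ray(d,(259,191)); print(pl(r,.126), tri([r,ray(T,(356.6,214.4)),ray(S,(168,212))]))
print('bit',pl(ray(d,(258,201)),.153))
E
```

```text
[ 0.52038693 -0.26343515  0.126     ] (array([ 0.52017051, -0.26462767,  0.12346298]), [np.float64(0.0009369103652171594), np.float64(0.0008042335647007635), np.float64(0.0002568945235046752)])
bit [ 0.51992901 -0.26426357  0.153     ]
```

```bash
python3 -m pendant '[[[0,0.0015,-0.02],[0,0,0]],[[0,0.0015,-0.04],[0,0,0]],[[0,0.0015,-0.06],[0,0,0]],[[0,0.0015,-0.08],[0,0,0]],[[0,0.0015,-0.095],[0,0,0]],[[0,0.0015,-0.11],[0,0,0]],[[0,0.0015,-0.12],[0,0,0]],[[0,0.0015,-0.13],[0,0,0]],[[0,0.0015,-0.138],[0,0,0]],[[0,0.0015,-0.138],[0,0,0]]]' 1 && python3 -m pendant '[[[0,0,0],[0,0,0]],[[0,0,0],[0,0,0]],[[0,0,0],[0,0,0]],[[0,0,0],[0,0,0]],[[0,0,0],[0,0,0]],[[0,0,0],[0,0,0]],[[0,0,0],[0,0,0]],[[0,0,0],[0,0,0]],[[0,0,0],[0,0,0]],[[0,0,0],[0,0,0]]]' 0
```

```text
time_s: 3.15
eef_pos: [0.5191, -0.2643, 0.0923]
eef_rot: [-0.001, 0.432, 0.902, 0.0]
wrist_force: [-0.9, -0.4, 0.3]
grip_width: 0.0851
grasp_force: 0.0
time_s: 4.15
eef_pos: [0.52, -0.2647, 0.0941]
eef_rot: [0.001, 0.432, 0.902, -0.0]
wrist_force: [-1.1, -0.7, 6.4]
grip_width: 0.034
grasp_force: 59.7
```

```bash
python3 -m pendant '[[[0,0,0],[0,0,-0.09]],[[0,0,0],[0,0,-0.18]],[[0,0,0],[0,0,-0.27]],[[0,0,0],[0,0,-0.36]],[[0,0,0],[0,0,-0.45]],[[0,0,0],[0,0,-0.54]],[[0,0,0],[0,0,-0.63]],[[0,0,0],[0,0,-0.7]],[[0,0,0],[0,0,-0.75]],[[0,0,0],[0,0,-0.75]]]' 0; python3 -c "
from h import *
s=get_state();print(s['wrist_torque'],s['wrist_force'],s['joint_positions'])"
```

```text
time_s: 5.15
eef_pos: [0.5205, -0.2644, 0.0941]
eef_rot: [0.001, 0.732, 0.681, 0.0]
wrist_force: [0.6, 0.0, 6.3]
grip_width: 0.0343
grasp_force: 60.0
[ 0.03133859 -0.00866953 -0.00029499] [0.58710947 0.02859702 6.28325819] [ 0.67823292  0.50296693 -0.37038593  1.86853196  0.24285477  0.81208181
  0.10916454]
```

```bash
python3 -m pendant '[[[0,0,0],[0,0,-0.04]],[[0,0,0],[0,0,-0.08]],[[0,0,0],[0,0,-0.12]],[[0,0,0],[0,0,-0.16]],[[0,0,0],[0,0,-0.2]],[[0,0,0],[0,0,-0.24]],[[0,0,0],[0,0,-0.28]],[[0,0,0],[0,0,-0.32]],[[0,0,0],[0,0,-0.36]],[[0,0,0],[0,0,-0.38]]]' 0; python3 - <<'E'
from h import *
s=get_state();print(s['wrist_torque'],s['wrist_force'])
d=wrist(); cv2.imwrite("pics/w2.png",d['image'][:,:,::-1])
E
```

```text
time_s: 6.15
eef_pos: [0.521, -0.2639, 0.0941]
eef_rot: [0.002, 0.845, 0.535, 0.0]
wrist_force: [0.1, -0.9, 5.4]
grip_width: 0.0338
grasp_force: 78.4
[-0.02903922  0.01080753  2.27712993] [ 0.07689222 -0.90785071  5.37631758]
```

View pics/w2.png

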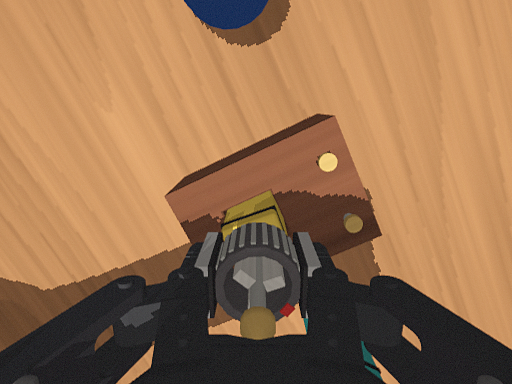

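The wrist torque reached 2.3 N m, so the sleeve is at its stop, and the bit is upright between the closed jaws. I'll ease back slightly to free the handle from the socket walls and then lift.

```bash
python3 -m pendant '[[[0,0,0],[0,0,0.02]],[[0,0,0],[0,0,0.04]],[[0,0,0],[0,0,0.06]],[[0,0,0],[0,0,0.06]],[[0,0,0],[0,0,0.06]],[[0,0,0.002],[0,0,0.06]],[[0,0,0.005],[0,0,0.06]],[[0,0,0.01],[0,0,0.06]],[[0,0,0.015],[0,0,0.06]],[[0,0,0.02],[0,0,0.06]]]' 0; python3 -c "
from h import *
s=get_state();print(s['wrist_torque'],s['wrist_force'],s['joint_positions'])"
```

```text
time_s: 7.2
eef_pos: [0.5193, -0.2638, 0.1071]
eef_rot: [-0.001, 0.83, 0.557, 0.0]
wrist_force: [11.8, -3.5, -36.2]
grip_width: 0.0338
grasp_force: 68.7
[-1.05566542 -3.1748908   0.72727466] [ 11.75942168  -3.50539091 -36.18479319] [ 0.62584812  0.47536621 -0.29831492  1.86350705  0.1804381   0.8303603
 -0.15252107]
```

```bash
python3 -m pendant '[[[0,0,-0.002],[0,0,0.01]],[[0,0,-0.004],[0,0,0.02]],[[0,0,-0.006],[0,0,0.03]],[[0,0,-0.006],[0,0,0.035]],[[0,0,-0.006],[0,0,0.035]],[[0,0,-0.006],[0,0,0.035]],[[0,0,-0.006],[0,0,0.035]],[[0,0,-0.006],[0,0,0.035]],[[0,0,-0.006],[0,0,0.035]],[[0,0,-0.006],[0,0,0.035]]]' 0; python3 - <<'E'
from h import *
s=get_state();print(s['wrist_torque'],s['wrist_force'])
d=wrist(); cv2.imwrite("pics/w3.png",d['image'][:,:,::-1])
E
```

```text
time_s: 8.2
eef_pos: [0.5199, -0.2643, 0.1075]
eef_rot: [0.0, 0.822, 0.57, 0.0]
wrist_force: [4.0, 1.4, -3.9]
grip_width: 0.0339
grasp_force: 69.7
[ 0.26449753 -1.25460263  0.08544375] [ 4.04018878  1.39972905 -3.9302104 ]
```

View pics/w3.png

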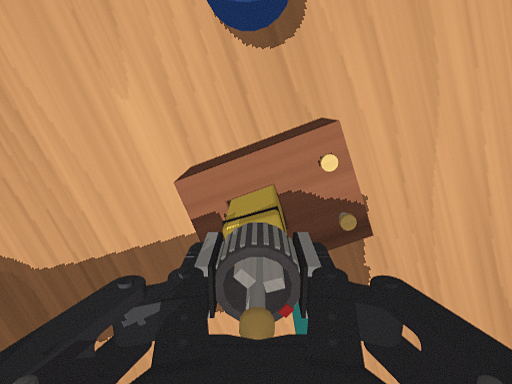

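The sleeve and bit sit in the fingers exactly as before, so the chuck rose 13 mm with the gripper, and the twist is now relieved. I'll continue straight up.

```bash
python3 -m pendant '[[[0,0,0.005],[0,0,0]],[[0,0,0.01],[0,0,0]],[[0,0,0.015],[0,0,0]],[[0,0,0.02],[0,0,0]],[[0,0,0.025],[0,0,0]],[[0,0,0.03],[0,0,0]],[[0,0,0.036],[0,0,0]],[[0,0,0.042],[0,0,0]],[[0,0,0.05],[0,0,0]],[[0,0,0.06],[0,0,0]]]' 0;  python3 -m pendant '[[[0,0,0.01],[0,0,0]],[[0,0,0.02],[0,0,0]],[[0,0,0.04],[0,0,0]],[[0,0,0.06],[0,0,0]],[[0,0,0.08],[0,0,0]],[[0,0,0.1],[0,0,0]],[[0,0,0.12],[0,0,0]],[[0,0,0.14],[0,0,0]],[[0,0,0.15],[0,0,0]],[[0,0,0.15],[0,0,0]]]' 0;python3 -c "
from h import *
s=get_state();print(s['wrist_torque'],s['wrist_force'],s['joint_positions'])"
```

```text
time_s: 9.25
eef_pos: [0.5187, -0.2645, 0.1677]
eef_rot: [-0.001, 0.822, 0.57, -0.001]
wrist_force: [0.9, 1.0, -2.8]
grip_width: 0.0338
grasp_force: 69.7
time_s: 10.25
eef_pos: [0.5203, -0.2646, 0.3192]
eef_rot: [0.001, 0.822, 0.57, 0.001]
wrist_force: [0.3, -0.3, -2.3]
grip_width: 0.034
grasp_force: 69.7
[-0.01439727  0.01516962  0.03482828] [ 0.27391874 -0.32861948 -2.31346277] [ 0.66528816  0.27483663 -0.33691054  1.62686404  0.09500838  1.2527075
 -0.04730155]
```

```bash
python3 -m pendant '[[[0.006,-0.003,0.005],[-0.015,-0.04,0]],[[0.012,-0.006,0.01],[-0.035,-0.094,0]],[[0.018,-0.009,0.015],[-0.055,-0.148,0]],[[0.024,-0.012,0.02],[-0.075,-0.2,0]],[[0.03,-0.015,0.025],[-0.095,-0.255,0]],[[0.036,-0.018,0.03],[-0.115,-0.309,0]],[[0.042,-0.021,0.035],[-0.135,-0.362,0]],[[0.048,-0.024,0.04],[-0.155,-0.416,0]],[[0.054,-0.027,0.045],[-0.17,-0.456,0]],[[0.054,-0.027,0.045],[-0.175,-0.47,0]]]' 0;python3 -c "
from h import *
s=get_state();print(s['wrist_torque'],s['wrist_force'],s['joint_positions'])"
```

```text
time_s: 11.25
eef_pos: [0.5728, -0.2913, 0.361]
eef_rot: [0.203, 0.796, 0.552, 0.141]
wrist_force: [0.4, -0.3, -2.4]
grip_width: 0.0339
grasp_force: 69.7
[ 0.2676332   0.72182538 -0.01803224] [ 0.39322276 -0.32317997 -2.36518933] [ 0.73635308  0.12226995 -0.34956717  1.8003821   0.03149366  0.72698703
  0.02342346]
```

```bash
python3 -m pendant '[[[0.003,-0.001,0.006],[-0.015,-0.04,0]],[[0.006,-0.003,0.012],[-0.03,-0.08,0]],[[0.009,-0.004,0.02],[-0.045,-0.12,0]],[[0.012,-0.006,0.03],[-0.06,-0.16,0]],[[0.015,-0.007,0.04],[-0.075,-0.2,0]],[[0.018,-0.009,0.05],[-0.09,-0.24,0]],[[0.021,-0.01,0.06],[-0.105,-0.28,0]],[[0.024,-0.012,0.07],[-0.115,-0.31,0]],[[0.027,-0.013,0.075],[-0.125,-0.335,0]],[[0.027,-0.013,0.075],[-0.13,-0.347,0]]]' 0; python3 -m pendant '[[[0,0,0],[0,0,0]],[[0,0,0],[0,0,0]],[[0,0,0],[0,0,0]],[[0,0,0],[0,0,0]],[[0,0,0],[0,0,0]],[[0,0,0],[0,0,0]],[[0,0,0],[0,0,0]],[[0,0,0],[0,0,0]],[[0,0,0],[0,0,0]],[[0,0,0],[0,0,0]]]' 0;python3 - <<'E'
from h import *
s=get_state();print(s['wrist_torque'],s['joint_positions'],R.from_quat(s['eef_rot'],scalar_first=True).as_matrix()[:,2])
a=wrist()['image'];b=imaging.get_image("scene")['image']
cv2.imwrite("pics/f.png",np.hstack([cv2.resize(a,(400,300)),cv2.resize(b,(400,300))])[:,:,::-1])
E
```

```text
time_s: 12.25
eef_pos: [0.6008, -0.3044, 0.4374]
eef_rot: [0.347, 0.745, 0.517, 0.241]
wrist_force: [0.3, 0.3, -2.1]
grip_width: 0.0338
grasp_force: 69.7
time_s: 13.25
eef_pos: [0.6007, -0.3044, 0.4373]
eef_rot: [0.347, 0.745, 0.517, 0.241]
wrist_force: [0.8, -0.1, -2.8]
grip_width: 0.0342
grasp_force: 69.7
[ 0.49396546  1.16178751 -0.0292351 ] [ 0.79345188  0.01781481 -0.36250256  1.89834821 -0.14964188  0.3597902
  0.19194855] [ 0.71738252 -0.2676309  -0.64322315]
```

View pics/f.png

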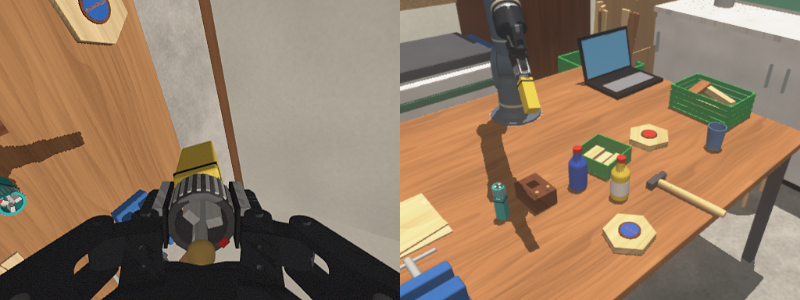

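The chuck is tilted 50°, unchanged in the fingers, with the bit upright in the jaws. The block is empty, and the plaque and glue are where they were. Handing in.

```bash
python3 -c "
from h import *
print(order.sign_off())"
```

```text
the job is handed in; nothing more can be done
None
```

I turned the sleeve to its stop, drew the chuck straight up out of the block with the bit in it, and handed the job in with it held still about 50° from upright, its foot well over 15 cm above the bench; no verdict came back.

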